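# Vacuum seal test of screw-capped sensor units

### The job

The two or three sensor units waiting on the grey pad need their vacuum seal test: stand each one in a nest of the tester and screw its cap fully home (clockwise). With all of them loaded and capped, tilt the tester's spring-return lever over away from the nests, hold it there about two seconds to draw the vacuum, let it recentre, then tilt it over towards the nests for about a second to vent, and let it recentre again. Then stand the units in the black tray, caps still tight, and leave the solder spool, screwdriver and rinse bottle where they are.

Things in the scene. Friction and masses are not known exactly. Their poses are not given: they have to be found in the camera images.
- unit1_mid (a point): Centre (half-way up) of the housing of a sensor unit: a mid-grey plastic box, 46 mm along its x, 60 mm along its y, 42 mm high (this point is 21 mm above its underside), about 190 g. On top, centred, sits its black ribbed screw cap, 40 mm in diameter, 15 mm high, from 21.5 to 36.5 mm above this point. Its z points up. None if this unit is absent today (two or three of the three are there).
- unit2_mid (a point): Centre (half-way up) of the housing of a sensor unit: a mid-grey plastic box, 46 mm along its x, 60 mm along its y, 42 mm high (this point is 21 mm above its underside), about 190 g. On top, centred, sits its black ribbed screw cap, 40 mm in diameter, 15 mm high, from 21.5 to 36.5 mm above this point. Its z points up. None if this unit is absent today (two or three of the three are there).
- unit3_mid (a point): Centre (half-way up) of the housing of a sensor unit: a mid-grey plastic box, 46 mm along its x, 60 mm along its y, 42 mm high (this point is 21 mm above its underside), about 190 g. On top, centred, sits its black ribbed screw cap, 40 mm in diameter, 15 mm high, from 21.5 to 36.5 mm above this point. Its z points up. None if this unit is absent today (two or three of the three are there).
- cap1 (a joint): Turn of the captive screw cap of unit1, rad: 0 is fully home against its stop, and it grows counter-clockwise seen from above as it unscrews (up to 2.6). Starts 0.8 to 2.0 open. Turn clockwise to close; it is stiff (0.05 N m), stays where left and does not rise. When home, the cap's white bar points to the white lug on the housing's +y side. A unit just standing on a surface turns along; a nest holds it.
- cap2 (a joint): Turn of the captive screw cap of unit2, rad: 0 is fully home against its stop, and it grows counter-clockwise seen from above as it unscrews (up to 2.6). Starts 0.8 to 2.0 open. Turn clockwise to close; it is stiff (0.05 N m), stays where left and does not rise. When home, the cap's white bar points to the white lug on the housing's +y side. A unit just standing on a surface turns along; a nest holds it.
- cap3 (a joint): Turn of the captive screw cap of unit3, rad: 0 is fully home against its stop, and it grows counter-clockwise seen from above as it unscrews (up to 2.6). Starts 0.8 to 2.0 open. Turn clockwise to close; it is stiff (0.05 N m), stays where left and does not rise. When home, the cap's white bar points to the white lug on the housing's +y side. A unit just standing on a surface turns along; a nest holds it.
- tester: Vacuum seal tester: grey base 126 mm along its x, 356 mm along its y, 30 mm high, fixed on the bench; origin at the centre of its underside, z up, x away from the robot. In a row along y on top: nest1 (+y end), nest2, nest3, 88 mm apart, then the lever at the -y end.
- nest1 (a point): Centre of the floor of nest 1, axes as the tester's. A nest is a black rubber seal framed by aluminium rails 12 mm high: free space 52 mm along x by 66 mm along y, so a unit stands in it with its 60 mm side along the tester's y (either way round), 3 mm free on each side. The rails on the x sides stand only at the corners, with a gap 38 mm wide between them for the fingers.
- nest2 (a point): Centre of the floor of nest 2, axes as the tester's. A nest is a black rubber seal framed by aluminium rails 12 mm high: free space 52 mm along x by 66 mm along y, so a unit stands in it with its 60 mm side along the tester's y (either way round), 3 mm free on each side. The rails on the x sides stand only at the corners, with a gap 38 mm wide between them for the fingers.
- nest3 (a point): Centre of the floor of nest 3, axes as the tester's. A nest is a black rubber seal framed by aluminium rails 12 mm high: free space 52 mm along x by 66 mm along y, so a unit stands in it with its 60 mm side along the tester's y (either way round), 3 mm free on each side. The rails on the x sides stand only at the corners, with a gap 38 mm wide between them for the fingers.
- lever_knob (a point): Centre of the black ball knob (20 mm in diameter) on top of the tester's lever: steel stem 8 mm thick, pivot 60 mm below this point when upright, on a valve block (50 by 50 mm, its top 47 mm below this point) at the end of the tester beyond nest3, 96 mm from nest3 along the tester's y.
- jog (a joint): Tilt of the lever, rad: 0 is upright (spring-centred), positive tilts it along the tester's -y, away from the nests (draw), negative towards the nests (vent). Stops at 0.5 each way; the spring needs about 5 N sideways at the knob at the stop and brings it back when let go. It counts as over beyond 0.35.
- pad_top (a point): Centre of the top of the flat grey pad (250 by 230 mm, 3 mm thick, fixed) where the units wait; it lies to the robot's left or right of the tester.
- tray_in (a point): Centre of the inner floor of the black open tray for finished units, fixed on the bench on the other side of the tester from the pad: inside 262 mm along its x by 167 mm along its y, walls 4 mm thick, rim 26 mm or so above this floor.
- spool: Bystander: solder-wire spool standing on its flange, 60 mm in diameter, 40 mm high; origin at the centre of its underside. Leave alone.
- driver: Bystander: screwdriver 130 mm long lying on the bench; origin under its middle. Leave alone.
- rinse: Bystander: white rinse bottle 44 mm in diameter, 100 mm high, standing beyond the tester; origin at the centre of its underside. Leave alone.
Things that resemble listed ones, but are neither listed nor needed, are in the scene too. Leave any yellow look-alike of the part that bears unit2_mid alone.

How it is judged (in metres and radians):
On the way, in this order (a step that is already met when the one before it is completed fails the run):
1. every unit stands in a nest with its cap screwed home (((horizontal distance between unit1_mid and nest1 below 0.008 m and z of unit1_mid in the frame of nest1 between 0.015 and 0.0245 m) or (horizontal distance between unit1_mid and nest2 below 0.008 m and z of unit1_mid in the frame of nest2 between 0.015 and 0.0245 m) or (horizontal distance between unit1_mid and nest3 below 0.008 m and z of unit1_mid in the frame of nest3 between 0.015 and 0.0245 m)) and value of joint each of cap1, cap2, cap3 below 0.12 rad and ((horizontal distance between unit2_mid and nest1 below 0.008 m and z of unit2_mid in the frame of nest1 between 0.015 and 0.0245 m) or (horizontal distance between unit2_mid and nest2 below 0.008 m and z of unit2_mid in the frame of nest2 between 0.015 and 0.0245 m) or (horizontal distance between unit2_mid and nest3 below 0.008 m and z of unit2_mid in the frame of nest3 between 0.015 and 0.0245 m)) and ((horizontal distance between unit3_mid and nest1 below 0.008 m and z of unit3_mid in the frame of nest1 between 0.015 and 0.0245 m) or (horizontal distance between unit3_mid and nest2 below 0.008 m and z of unit3_mid in the frame of nest2 between 0.015 and 0.0245 m) or (horizontal distance between unit3_mid and nest3 below 0.008 m and z of unit3_mid in the frame of nest3 between 0.015 and 0.0245 m))), for 0.3 s.
2. with all units so loaded, the lever is over away from the nests (beyond 0.35 rad) and held 1.2 s (all of step 1 and value of joint jog above 0.35 rad), for 1.2 s.
3. the lever is back at centre, units still in their nests (value of joint jog between -0.08 and 0.08 rad and ((horizontal distance between unit1_mid and nest1 below 0.008 m and z of unit1_mid in the frame of nest1 between 0.015 and 0.0245 m) or (horizontal distance between unit1_mid and nest2 below 0.008 m and z of unit1_mid in the frame of nest2 between 0.015 and 0.0245 m) or (horizontal distance between unit1_mid and nest3 below 0.008 m and z of unit1_mid in the frame of nest3 between 0.015 and 0.0245 m)) and ((horizontal distance between unit2_mid and nest1 below 0.008 m and z of unit2_mid in the frame of nest1 between 0.015 and 0.0245 m) or (horizontal distance between unit2_mid and nest2 below 0.008 m and z of unit2_mid in the frame of nest2 between 0.015 and 0.0245 m) or (horizontal distance between unit2_mid and nest3 below 0.008 m and z of unit2_mid in the frame of nest3 between 0.015 and 0.0245 m)) and ((horizontal distance between unit3_mid and nest1 below 0.008 m and z of unit3_mid in the frame of nest1 between 0.015 and 0.0245 m) or (horizontal distance between unit3_mid and nest2 below 0.008 m and z of unit3_mid in the frame of nest2 between 0.015 and 0.0245 m) or (horizontal distance between unit3_mid and nest3 below 0.008 m and z of unit3_mid in the frame of nest3 between 0.015 and 0.0245 m))), for 0.2 s.
4. with the units in their nests, the lever is over towards the nests (beyond 0.35 rad) and held 0.5 s (value of joint jog below -0.35 rad and ((horizontal distance between unit1_mid and nest1 below 0.008 m and z of unit1_mid in the frame of nest1 between 0.015 and 0.0245 m) or (horizontal distance between unit1_mid and nest2 below 0.008 m and z of unit1_mid in the frame of nest2 between 0.015 and 0.0245 m) or (horizontal distance between unit1_mid and nest3 below 0.008 m and z of unit1_mid in the frame of nest3 between 0.015 and 0.0245 m)) and ((horizontal distance between unit2_mid and nest1 below 0.008 m and z of unit2_mid in the frame of nest1 between 0.015 and 0.0245 m) or (horizontal distance between unit2_mid and nest2 below 0.008 m and z of unit2_mid in the frame of nest2 between 0.015 and 0.0245 m) or (horizontal distance between unit2_mid and nest3 below 0.008 m and z of unit2_mid in the frame of nest3 between 0.015 and 0.0245 m)) and ((horizontal distance between unit3_mid and nest1 below 0.008 m and z of unit3_mid in the frame of nest1 between 0.015 and 0.0245 m) or (horizontal distance between unit3_mid and nest2 below 0.008 m and z of unit3_mid in the frame of nest2 between 0.015 and 0.0245 m) or (horizontal distance between unit3_mid and nest3 below 0.008 m and z of unit3_mid in the frame of nest3 between 0.015 and 0.0245 m))), for 0.5 s.
5. the lever is back at centre (value of joint jog between -0.08 and 0.08 rad), for 0.2 s.
At the end, for the whole second after the job is handed in: Every unit present stands upright (within 7 degrees) on the floor of the black tray, at rest, its cap within 0.12 rad of home, and the lever is centred (within 0.08 rad) (all of step 5 and x of unit1_mid in the frame of tray_in between -0.115 and 0.115 m and y of unit1_mid in the frame of tray_in between -0.07 and 0.07 m and z of each of unit1_mid, unit2_mid, unit3_mid in the frame of tray_in below 0.026 m and angle between each of unit1_mid, unit2_mid, unit3_mid's own z axis and vertical below 0.12 rad and value of joint each of cap1, cap2, cap3 below 0.12 rad and x of unit2_mid in the frame of tray_in between -0.115 and 0.115 m and y of unit2_mid in the frame of tray_in between -0.07 and 0.07 m and x of unit3_mid in the frame of tray_in between -0.115 and 0.115 m and y of unit3_mid in the frame of tray_in between -0.07 and 0.07 m); the robot touches nothing.
It fails at once if the solder spool is pushed more than 30 mm from its place (distance of spool from where it was at the start of the episode above 0.03 m).
It fails at once if the screwdriver is pushed more than 30 mm from its place (distance of driver from where it was at the start of the episode above 0.03 m).
It fails at once if the rinse bottle is pushed more than 30 mm from its place (distance of rinse from where it was at the start of the episode above 0.03 m).
Of unit1, unit2, unit3 only 2 to 3 are there at a start; the rules pass over those that are not, and their reading is None.
At some moment in a run one of unit1, unit2, unit3 may be knocked a few centimetres aside while the robot is not near it.
Once in a run the grip may slacken for a moment while it holds something.
It also fails if it takes over 210 s, if anything falls off the work surface, if the arm or the gripper's body presses on something with over 40 N, if the wrist force passes 120 N, or if a joint passes its speed limit or range.

### The arm

A 6-joint arm with a two-finger parallel gripper is mounted at the origin on the work surface. World frame = base frame: x ahead of the robot, y to its left, z up, the work surface at z = 0. Lengths are in m, angles in degrees, forces in N, time in s.
With the tool pointing down it reaches from about 0.325 to 0.775 m from the base axis. Payload 5.5 kg.
Tool frame: the origin (TCP) lies at the centre of the arm's flange, where the gripper is bolted on; the fingertips stand 182 mm ahead of it and the grasp point (between the pads) lies 163 mm ahead of it; z points along the fingers, y is the direction in which the jaws open and shut (so a half turn about z gives the same grasp; the last joint's range is limited). The gripper opens to 88 mm and grips with 3 to 60 N. Pads are 20 mm wide; open, the fingers measure 115 mm over their backs; the gripper's body (75 mm by 178 mm) begins 61 mm behind the grasp point.
Start: joints at [62.011, 5.22, 70.514, -0, 104.267, -3.249], TCP at [0.251, 0.545, 0.405] pointing down, gripper open.
Joint ranges: [-164.24, 164.24], [-49.07, 125.15], [9.68, 141.18], [-86.29, 266.29], [3.28, 154.24], [-151.56, 151.56]. Speed limits (degrees/s): [147.25, 147.25, 172.46, 180, 180, 180].

### API

Orientations are given as [roll, pitch, yaw] about the fixed x, y, z axes, in that order (R = Rz(yaw) Ry(pitch) Rx(roll)).
In Python, from station import r gives the robot as it stands. The module is installed in compiled form; this text tells all that it offers. Calls block until the motion is done:
- r.reach(position, orientation): joint-space move of the TCP to a pose.
- r.servo_line(position, rotation=None, speed=0.15): straight line of the TCP; rotation=None keeps the orientation; speed is the mean speed in m/s.
- r.move_joints(angles): joint-space move.
- r.let_go() and r.grab(squeeze=None): open the fingers fully, or close them until they stop; squeeze is the grip in N (None keeps the last).
- r.wait(seconds).
- r.inverse_kinematics(position, orientation): joint angles nearest the present ones, or None.
- r.sense(): the state.
- r.snapshot(name): name is "side" or "top"; returns a dict with "frame" (400x640x3 uint8, red, green, blue), "fx", "fy", "cx", "cy" (pixels), "R" (3x3) and "t" (3): a world point X has camera coordinates R X + t. Camera axes: x right, y down, z forward; pixel columns grow to the right and rows downward; lengths in m; the calibration is good to about 2 mm. A picture is of the moment at which its call begins. There is no depth.
A pose or a line that the arm cannot do raises r.IKError and nothing moves.
- r.hand_in(): hands the job in, once; it reports no verdict.
The state is a dict: "clock": time; "joints": joint angles; "joint_vel": joint speeds; "joint_torque": joint torques, N m; "tcp_pos": TCP position; "orientation": TCP orientation; "contact_force": force on the tool from outside, world axes, zero at the start; "torque": the same for the moment, N m; "opening": finger opening in m.
Only numpy, scipy, OpenCV 4.12 (cv2) and the standard library are available. Lean on these libraries where they do the work, as an engineer would, in place of code of your own. Each camera call takes 0.05 s, during which the arm holds its last target.

## Working session

There is one attempt and no reset: what is moved stays moved. The work goes in short steps, each a Python script; the robot and the scene stay as the last script left them, time stands still between calls to the robot, and variables do not carry over. Pictures are saved under pics/ and viewed, and the job is handed in when it is done.

```bash
mkdir -p pics; cat > h.py <<'E'
import numpy as np, cv2, pickle
from station import r
def snap(n,save=None):
    s=r.snapshot(n)
    if save: cv2.imwrite('pics/%s.png'%save,s['frame'][:,:,::-1]); pickle.dump({k:np.array(v) for k,v in s.items()},open('pics/%s.pkl'%save,'wb'))
    return s
def load(save): return pickle.load(open('pics/%s.pkl'%save,'rb'))
def ray(s,u,v,z):
    R=np.array(s['R']);t=np.array(s['t'])
    c=-R.T@t; d=R.T@np.array([(u-s['cx'])/s['fx'],(v-s['cy'])/s['fy'],1]); 
    return c+d*(z-c[2])/d[2]
def proj(s,X):
    p=np.array(s['R'])@np.array(X)+np.array(s['t']); return np.array([s['fx']*p[0]/p[2]+s['cx'],s['fy']*p[1]/p[2]+s['cy']])
E
python3 - <<'E'
from h import *
for n in('top','side'):
    s=snap(n,n+'0'); R=np.array(s['R']); print(n,s['fx'],s['cx'],s['cy'],-R.T@np.array(s['t']),R.round(3).tolist())
print(r.sense())
E
```

```text
top 474.5850465105306 319.41156687684213 194.40637976251242 [ 0.35503269 -0.0085813   1.41858656] [[-0.01, -1.0, -0.013], [-0.986, 0.012, -0.169], [0.169, 0.011, -0.986]]
side 436.5217026613143 312.6382874270654 205.68976239111598 [ 0.12756037 -0.81650945  0.83232291] [[0.865, -0.501, -0.019], [-0.323, -0.529, -0.785], [0.383, 0.685, -0.62]]
{'clock': 0.1, 'joints': array([ 6.20103615e+01,  5.25830113e+00,  7.05744885e+01,  4.10143301e-04,
        1.04265345e+02, -3.24868067e+00]), 'joint_vel': array([ 0.00507331, -0.03764628, -0.092216  ,  0.01154642,  0.0681276 ,
       -0.02330757]), 'joint_torque': array([ 1.73491731e-03, -4.47860956e+01, -4.07566452e+01,  7.00845988e-02,
        2.85387650e-02, -1.21695302e-04]), 'tcp_pos': array([0.25113626, 0.5449737 , 0.40362967]), 'orientation': array([-1.79902045e+02, -5.95831803e-03,  1.55259138e+02]), 'contact_force': array([-0.07160799,  0.14447509,  0.23755905]), 'torque': array([ 0.02638861, -0.00388549,  0.01155745]), 'opening': 0.08768454153383386}
```

View pics/top0.png

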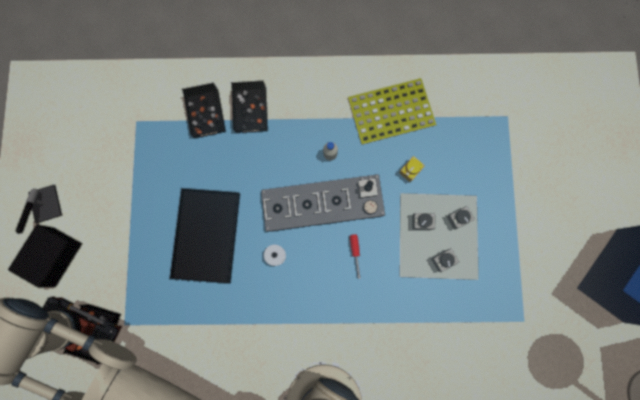

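View pics/side0.png

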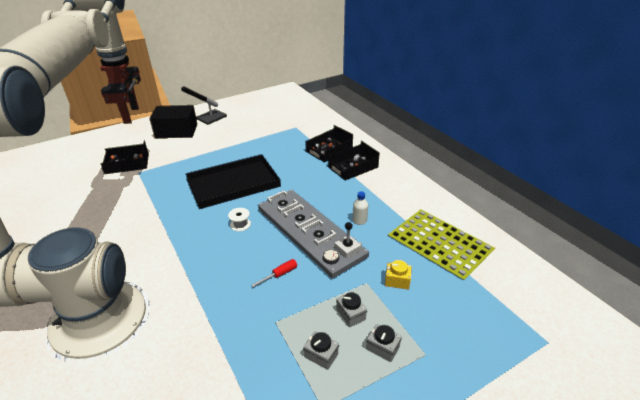

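Top view: three grey units on the pad at about (423,221), (459,217), (443,261). The yellow look-alike at (412,168) is excluded by its colour and because it is off the pad. The tester runs from (263,210) to (384,200), with the tray at (206,236). I'll enlarge to confirm.

```bash
python3 - <<'E'
from h import *
a=load('top0')['frame'][:,:,::-1]
cv2.imwrite('pics/c1.png',cv2.resize(a[185:285,395:485],None,fx=6,fy=6,interpolation=cv2.INTER_CUBIC)[:600])
cv2.imwrite('pics/c2.png',cv2.resize(a[165:240,255:390],None,fx=5.9,fy=5.9,interpolation=cv2.INTER_CUBIC))
b=load('side0')['frame'][:,:,::-1]
cv2.imwrite('pics/c3.png',cv2.resize(b[280:400,275:425],None,fx=5,fy=5,interpolation=cv2.INTER_CUBIC))
E
```

```text
(no output)
```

View pics/c1.png

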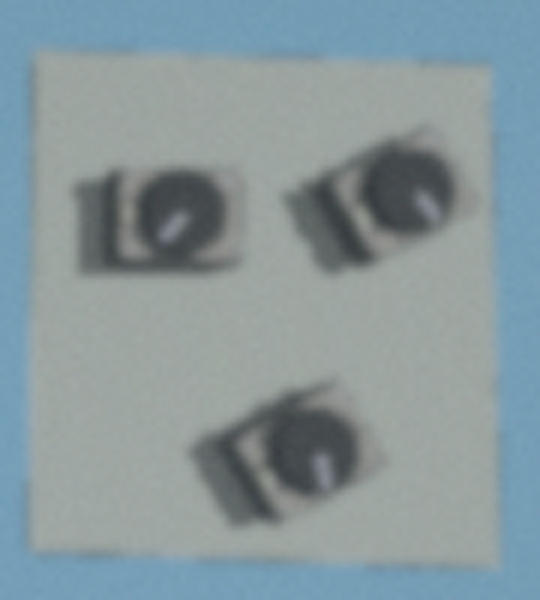

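View pics/c2.png

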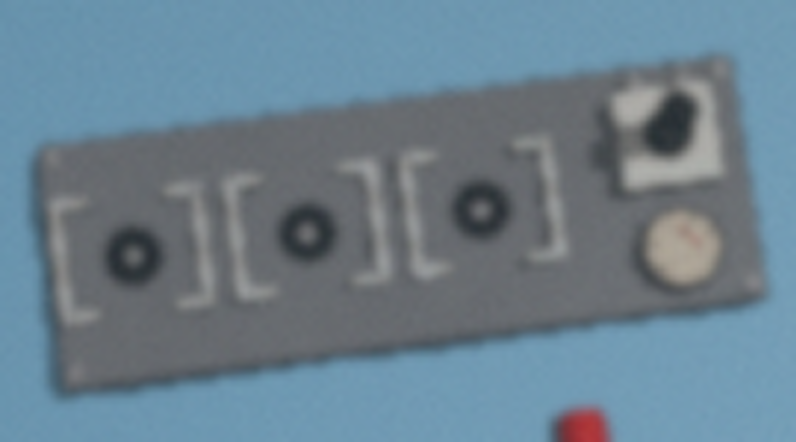

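View pics/c3.png

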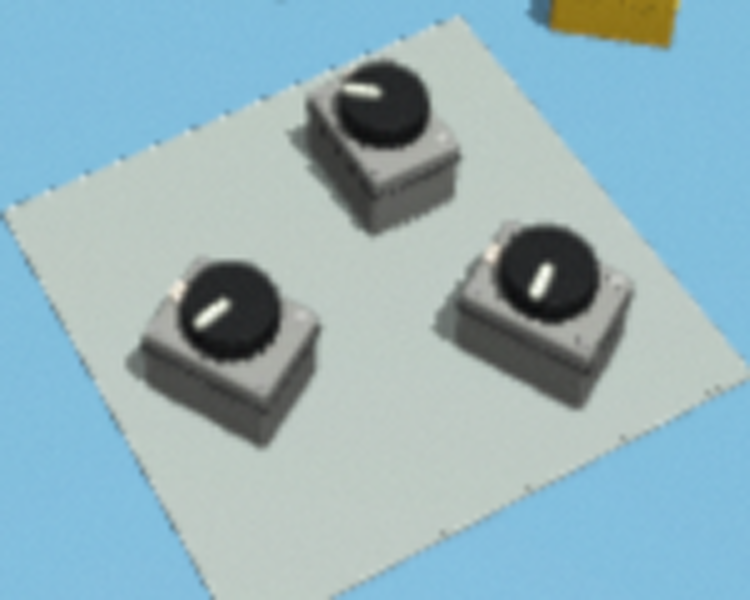

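Confirmed: three grey units, each with its white lug on the left (+y) side and its bar open roughly 60 to 120° CCW. Next I'll measure the colours and caps.

```bash
python3 - <<'E'
from h import *
s=load('top0');a=s['frame'].astype(int)
print('row221');print([tuple(x) for x in a[221,410:440].tolist()])
s=load('side0');b=s['frame'].astype(int)
print('side row345');print([tuple(x) for x in b[345,298:345].tolist()])
E
```

```text
row221
[(95, 101, 101), (85, 92, 93), (71, 78, 78), (67, 73, 73), (87, 89, 88), (119, 122, 118), (132, 135, 129), (109, 110, 108), (75, 80, 80), (60, 66, 69), (65, 71, 73), (73, 78, 80), (83, 87, 90), (103, 107, 112), (123, 128, 132), (118, 124, 128), (95, 100, 105), (77, 81, 83), (70, 74, 77), (67, 73, 75), (70, 74, 76), (80, 84, 83), (105, 109, 106), (133, 134, 132), (139, 143, 140), (140, 146, 143), (150, 157, 154), (154, 162, 159), (155, 164, 160), (157, 164, 159)]
side row345
[(189, 201, 194), (188, 201, 194), (191, 203, 196), (191, 203, 195), (187, 199, 192), (186, 198, 190), (171, 178, 174), (170, 173, 170), (168, 170, 168), (171, 173, 168), (172, 173, 168), (166, 168, 162), (118, 119, 116), (62, 63, 62), (28, 29, 29), (48, 50, 48), (119, 122, 113), (123, 126, 116), (82, 84, 80), (51, 52, 53), (41, 43, 42), (38, 41, 42), (41, 42, 44), (40, 41, 42), (38, 41, 42), (40, 41, 42), (42, 42, 43), (40, 42, 43), (38, 40, 41), (40, 41, 42), (29, 30, 31), (27, 28, 28), (54, 56, 55), (151, 153, 147), (168, 169, 164), (170, 172, 166), (170, 171, 166), (170, 172, 168), (168, 169, 164), (130, 132, 126), (100, 104, 100), (153, 163, 157), (184, 196, 188), (189, 201, 195), (189, 202, 195), (189, 201, 194), (189, 202, 195)]
```

```bash
cat >> h.py <<'E'
def units_side(s,zt=0.045,box=None,dbg=None,clear=None):
    """top faces of grey housings in side view -> list of (x,y,yaw deg of unit y-axis normal..., size)"""
    a=s['frame'].astype(int); R_,G,B=a[...,0],a[...,1],a[...,2]
    m=((G-R_<7)&(R_>150)&(R_<215)&(abs(R_-B)<12)).astype(np.uint8)
    if box: k=np.zeros_like(m); k[box[1]:box[3],box[0]:box[2]]=1; m*=k
    # grow through dark cap: cap mask
    c=((a.max(2)<62)).astype(np.uint8)
    n,l,st,ce=cv2.connectedComponentsWithStats(m)
    out=[]
    mm=cv2.morphologyEx(m,cv2.MORPH_CLOSE,np.ones((3,3)))
    return m,c
E
python3 - <<'E'
from h import *
s=load('side0')
m,c=units_side(s,box=(275,280,425,400))
o=np.dstack([m*255,c*255,m*0])[280:400,275:425].astype(np.uint8)
cv2.imwrite('pics/m1.png',cv2.resize(o,None,fx=5,fy=5,interpolation=cv2.INTER_NEAREST))
E
```

```text
(no output)
```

View pics/m1.png

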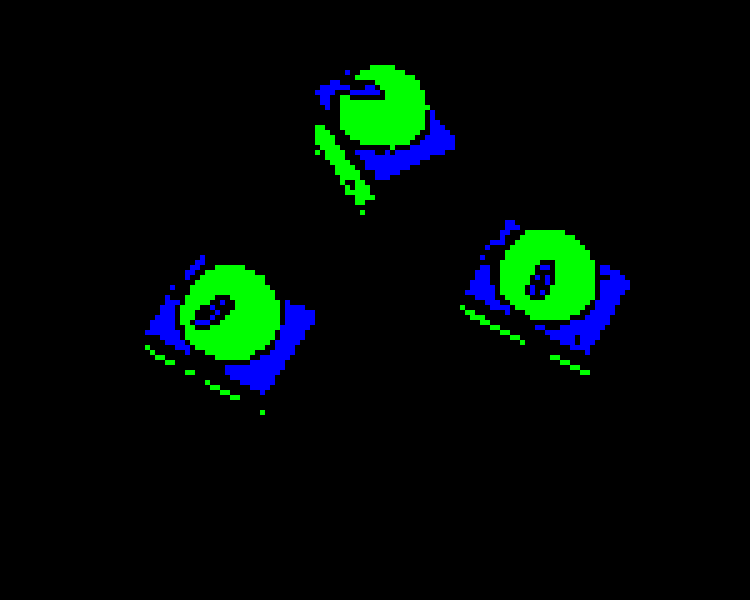

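```bash
cat >> h.py <<'E'
def find_units(s,zt,box):
    m,c=units_side(s,box=box)
    k=np.zeros_like(c); k[box[1]:box[3],box[0]:box[2]]=1
    n,l,st,ce=cv2.connectedComponentsWithStats(c*k)
    out=[]
    for i in range(1,n):
        x,y,w,h,A=st[i]
        if A<120 or w>45 or h>45 or A<0.5*w*h: continue
        hull=cv2.convexHull(np.argwhere(l==i)[:,::-1].astype(np.int32)); M=cv2.moments(hull); u,v=M['m10']/M['m00'],M['m01']/M['m00']
        pc=ray(s,u,v,zt+0.0085)
        P=np.array([ray(s,q[1],q[0],zt)[:2] for q in np.argwhere(m>0)])
        d=np.hypot(*(P-pc[:2]).T); P=P[d<0.042]
        if len(P)<30: continue
        (cx,cy),(a,b),ang=cv2.minAreaRect((P*1000).astype(np.float32))
        # direction of long side
        bx=cv2.boxPoints(((cx,cy),(a,b),ang)); e=[bx[1]-bx[0],bx[2]-bx[1]]; e=max(e,key=np.linalg.norm)
        th=np.degrees(np.arctan2(e[1],e[0])); th=(th-90+90)%180-90   # yaw (mod 180) such that unit y along long side
        # bar
        hm=np.zeros(m.shape,np.uint8); cv2.fillConvexPoly(hm,hull,1); hm=cv2.erode(hm,np.ones((3,3)))
        wb=np.argwhere((hm>0)&(s['frame'].max(2)>95)); 
        bar=None
        if len(wb): 
            q=ray(s,wb[:,1].mean(),wb[:,0].mean(),zt+0.0155)[:2]-np.array([cx,cy])/1000; bar=np.degrees(np.arctan2(q[1],q[0]))
        out.append(dict(c=np.array([cx,cy])/1000,size=sorted([a,b]),yaw=th,cap=pc[:2],bar=bar,px=(u,v),n=len(P)))
    return out
E
python3 - <<'E'
from h import *
np.set_printoptions(precision=4,suppress=True)
s=load('side0')
for u in find_units(s,0.045,(275,280,425,400)): print(u)
t=load('top0'); a=t['frame']
c=(a.max(2)<92).astype(np.uint8); k=np.zeros_like(c); k[190:285,400:480]=1
m=cv2.morphologyEx(c*k,cv2.MORPH_OPEN,np.ones((5,5)))
n,l,st,ce=cv2.connectedComponentsWithStats(m)
for i in range(1,n): print(st[i],ce[i],ray(t,*ce[i],0.056))
# rings top
c=(a.max(2)<85).astype(np.uint8); k=np.zeros_like(c); k[180:225,265:350]=1
n,l,st,ce=cv2.connectedComponentsWithStats(c*k)
for i in range(1,n):
  if st[i][4]>8: print('ringT',st[i],ce[i],ray(t,*ce[i],0.032))
b=s['frame']
c=(b.max(2)<50).astype(np.uint8); k=np.zeros_like(c); k[190:250,262:340]=1
n,l,st,ce=cv2.connectedComponentsWithStats(c*k)
for i in range(1,n):
  if st[i][4]>8: print('ringS',st[i],ce[i],ray(s,*ce[i],0.032))
cv2.imwrite('pics/c4.png',cv2.resize(b[180:280,250:375,::-1],None,fx=6,fy=6,interpolation=cv2.INTER_CUBIC))
E
```

```text
{'c': array([ 0.5106, -0.299 ]), 'size': [42.070003509521484, 59.52742004394531], 'yaw': np.float32(-2.490425), 'cap': array([ 0.5095, -0.3007]), 'bar': np.float64(140.5109774448828), 'px': (351.29117876658853, 301.071818891491), 'n': 116}
{'c': array([ 0.5192, -0.4083]), 'size': [43.112083435058594, 58.79111862182617], 'yaw': np.float32(27.609406), 'cap': array([ 0.5186, -0.4092]), 'bar': np.float64(-145.57094293361482), 'px': (384.1171521035598, 334.59223300970876), 'n': 155}
{'c': array([ 0.3957, -0.3557]), 'size': [43.23402786254883, 58.9773063659668], 'yaw': np.float32(28.69606), 'cap': array([ 0.3954, -0.357 ]), 'bar': np.float64(-170.1600141089157), 'px': (320.62666666666667, 342.15090909090907), 'n': 169}
[456 211  11  12 104] [460.5   215.875] [ 0.5213 -0.3986  0.056 ]
[419 214  13   9  84] [425.119  217.7738] [ 0.5169 -0.2967  0.056 ]
[440 253  12  13 114] [444.5175 258.2982] [ 0.4007 -0.3461  0.056 ]
ringT [332 196  10   9  62] [336.0645 199.9839] [ 0.5756 -0.0417  0.032 ]
ringT [302 200  10   9  67] [306.5821 204.0896] [0.5644 0.0456 0.032 ]
ringT [273 203  10  10  69] [277.2319 207.8261] [0.5542 0.1324 0.032 ]
ringS [279 201   8   5  20] [282.25 202.95] [0.551 0.127 0.032]
ringS [296 215   9   6  29] [299.7241 217.4483] [0.5631 0.0405 0.032 ]
ringS [314 231  10   6  35] [318.3714 233.5143] [ 0.5738 -0.0463  0.032 ]
```

View pics/c4.png

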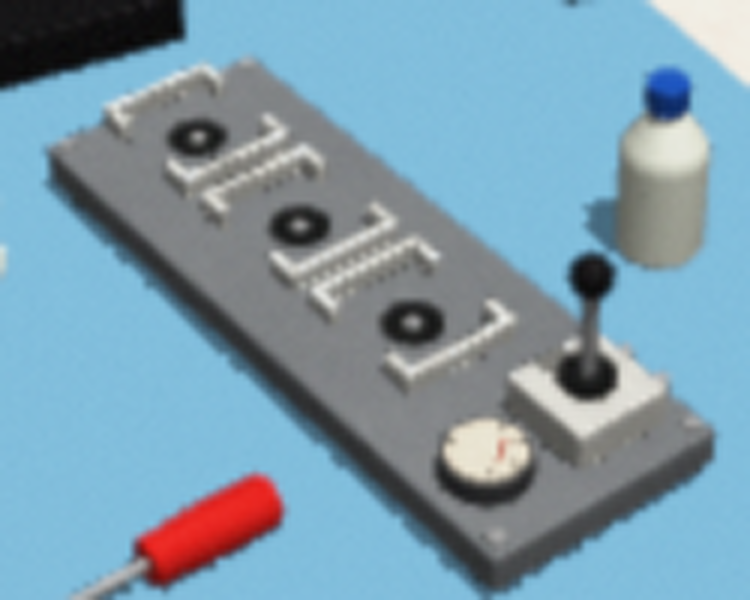

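```bash
python3 - <<'E'
from h import *
np.set_printoptions(precision=4,suppress=True)
for n,box in(('top0',(390,180,490,290)),('side0',(265,275,435,400))):
    s=load(n);a=s['frame'].astype(int)
    # not blue: pad region
    m=((a[...,2]-a[...,0]<25)).astype(np.uint8); k=np.zeros_like(m);k[box[1]:box[3],box[0]:box[2]]=1
    n_,l,st,ce=cv2.connectedComponentsWithStats(m*k); i=1+np.argmax(st[1:,4])
    P=np.array([ray(s,q[1],q[0],0.003)[:2] for q in np.argwhere(l==i)])
    print(n,st[i]); rc=cv2.minAreaRect((P*1000).astype(np.float32)); print(rc); print(cv2.boxPoints(rc)); 
    # blue mat corners
    bl=((a[...,2]-a[...,0]>35)&(a[...,2]>120)).astype(np.uint8)
    n_,l,st,ce=cv2.connectedComponentsWithStats(bl); i=1+np.argmax(st[1:,4]); h=cv2.convexHull(np.argwhere(l==i)[:,::-1].astype(np.int32)); ap=cv2.approxPolyDP(h,6,True)[:,0]
    for p in ap: print(p,ray(s,*p,0.0))
    # tester base: dark grey
    # tray: black
E
```

```text
top0 [ 400  194   78   85 6408]
((470.2641296386719, -344.34783935546875), (228.0978546142578, 247.811279296875), 87.46232604980469)
[[ 341.4304 -452.7988]
 [ 588.9986 -463.771 ]
 [ 599.0979 -235.8969]
 [ 351.5297 -224.9247]]
[523 320] [ 0.2238 -0.5762  0.    ]
[126 322] [0.2279 0.5751 0.    ]
[136 123] [0.8321 0.5796 0.    ]
[507 117] [ 0.8352 -0.5768  0.    ]
side0 [  276   284   149   116 10020]
((469.2513427734375, -347.598388671875), (228.21412658691406, 248.62490844726562), 87.42528533935547)
[[ 339.9384 -456.0059]
 [ 588.3124 -467.1746]
 [ 598.5642 -239.1909]
 [ 350.1903 -228.0222]]
[547 343] [ 0.8355 -0.5793  0.    ]
[464 399] [ 0.5888 -0.5796  0.    ]
[246 399] [ 0.2203 -0.3614  0.    ]
[139 173] [0.222 0.573 0.   ]
[296 128] [0.8349 0.5696 0.    ]
```

The views agree on the pad to 1–3 mm. Its size is right (228×248 against 230×250). Ring spacing is 175 mm (expected 176), tester yaw about 7.2°, nest floor about 0.03. Averaging the two views, I'll start with the unit at side px (320,342). A light y-squeeze will centre it before the real x grasp.

```bash
cat >> h.py <<'E'
TH=7.2
NEST={1:np.array([.5526,.1297]),2:np.array([.5638,.0430]),3:np.array([.5747,-.0440])}
def O(psi): return [180,0,psi]
def at(x,y,z,psi): r.reach([x,y,z],O(psi))
def down(x,y,z,speed=.12): r.servo_line([x,y,z],speed=speed)
def st(tag=''):
    s=r.sense(); print(tag,'t=%.1f'%s['clock'],'tcp',s['tcp_pos'].round(4),'F',s['contact_force'].round(1),'T',s['torque'].round(2),'op %.4f'%s['opening'],'j6 %.0f'%s['joints'][5]); return s
def pick(x,y,yaw,z=.189,centre=True,up=.33):
    if centre:
        at(x,y,.28,yaw); down(x,y,z+.012); r.grab(8); st('centred'); r.let_go()
        down(x,y,.275,speed=.2)
        at(x,y,.275,yaw+90)
    else: at(x,y,.28,yaw+90)
    down(x,y,z); r.grab(30); st('grip'); down(x,y,up,speed=.2); return st('lift')
E
python3 - <<'E'
from h import *
at(.3961,-.3547,.33,28.7); st('over'); snap('side','s1')
pick(.3961,-.3547,28.7)
snap('side','s2'); snap('top','t2')
E
```

```text
over t=3.3 tcp [ 0.3965 -0.3542  0.33  ] F [ 1.3  1.  -0. ] T [-0.01  0.11  0.02] op 0.0877 j6 16
centred t=5.0 tcp [ 0.3962 -0.3548  0.2014] F [0.3 0.1 2.5] T [-0.08  0.11  0.02] op 0.0602 j6 16
grip t=9.2 tcp [ 0.3961 -0.3547  0.189 ] F [-0.7  0.1  0.1] T [ 0.01 -0.03  0.01] op 0.0461 j6 -74
lift t=10.0 tcp [ 0.3959 -0.3546  0.3282] F [ 0.1  0.1 -2. ] T [-0.06  0.03 -0.01] op 0.0460 j6 -74
```

```bash
python3 - <<'E'
from h import *
x,y=NEST[1]
at(x,y,.33,TH+90); down(x,y,.235); st('hover')
s=snap('side','s3'); cv2.imwrite('pics/s3c.png',cv2.resize(s['frame'][150:250,235:360,::-1],None,fx=6,fy=6,interpolation=cv2.INTER_CUBIC))
s=snap('top','t3'); cv2.imwrite('pics/t3c.png',cv2.resize(s['frame'][165:240,245:390,::-1],None,fx=5.5,fy=5.5,interpolation=cv2.INTER_CUBIC))
E
```

```text
hover t=12.9 tcp [0.5529 0.1297 0.2361] F [-0.1  1.1 -1.5] T [-0.    0.   -0.03] op 0.0454 j6 3
```

View pics/s3c.png

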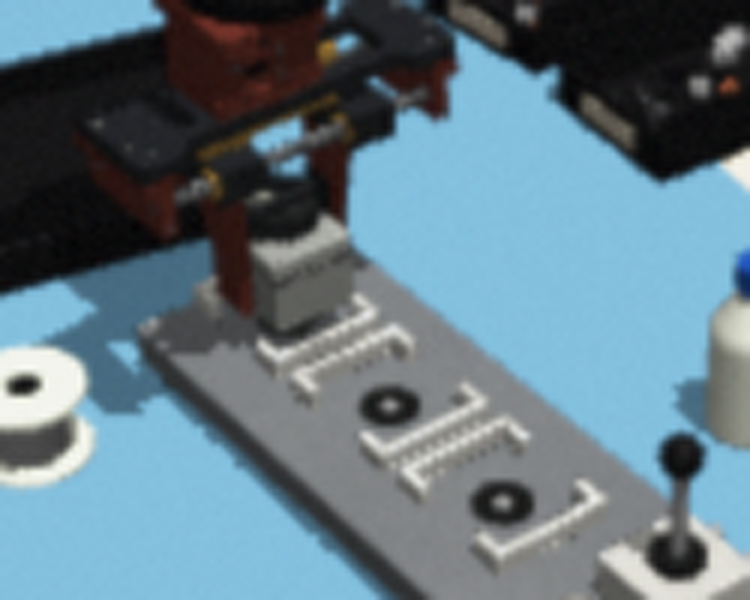

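View pics/t3c.png

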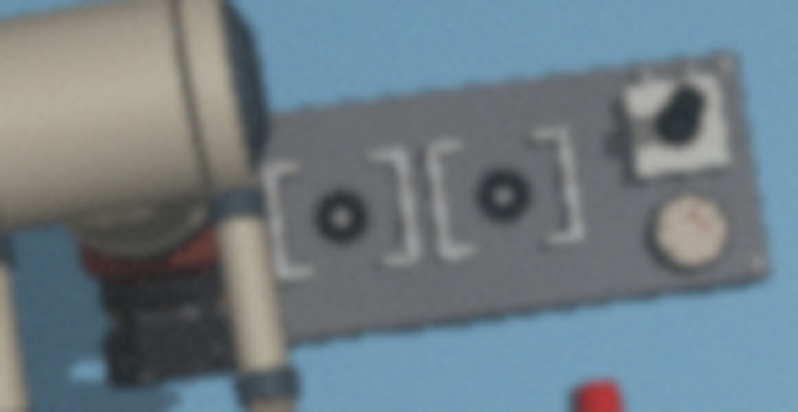

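```bash
python3 - <<'E'
from h import *
s=load('s3'); a=np.radians(TH); ex=np.array([np.cos(a),np.sin(a),0]); ey=np.array([-np.sin(a),np.cos(a),0])
c=np.array([.5529,.1297,0])
for X,Y,Z in((-23,-30,50),(23,-30,50),(23,-30,92),(-23,-30,92)):
    p=proj(s,c+ex*X/1000+ey*Y/1000+[0,0,Z/1000]); print((X,Y,Z),p,'crop',(p-[235,150]+.5)*6)
E
```

```text
(-23, -30, 50) [281.264581   205.37664062] crop [280.58748602 335.25984371]
(23, -30, 50) [294.19594231 199.34470476] crop [358.17565386 299.06822855]
(23, -30, 92) [293.5388788  187.81271394] crop [354.23327281 229.87628362]
(-23, -30, 92) [280.32476828 193.7720731 ] crop [274.94860969 265.63243859]
```

```bash
python3 - <<'E'
from h import *
s=load('s3'); 
im=cv2.resize(s['frame'][172:212,262:312,::-1],None,fx=14,fy=14,interpolation=cv2.INTER_CUBIC)
a=np.radians(TH); ex=np.array([np.cos(a),np.sin(a),0]); ey=np.array([-np.sin(a),np.cos(a),0])
c=np.array([.5529,.1297,0])
for X,Y,Z in((-23,-30,50),(23,-30,50),(23,-30,92),(-23,-30,92),(-23,-33,42),(26,-33,42),(23,30,92)):
    p=((proj(s,c+ex*X/1000+ey*Y/1000+[0,0,Z/1000])-[262,172]+.5)*14).astype(int); cv2.drawMarker(im,p.tolist(),(0,0,255),cv2.MARKER_CROSS,14,1)
cv2.imwrite('pics/s3d.png',im)
E
```

```text
(no output)
```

View pics/s3d.png

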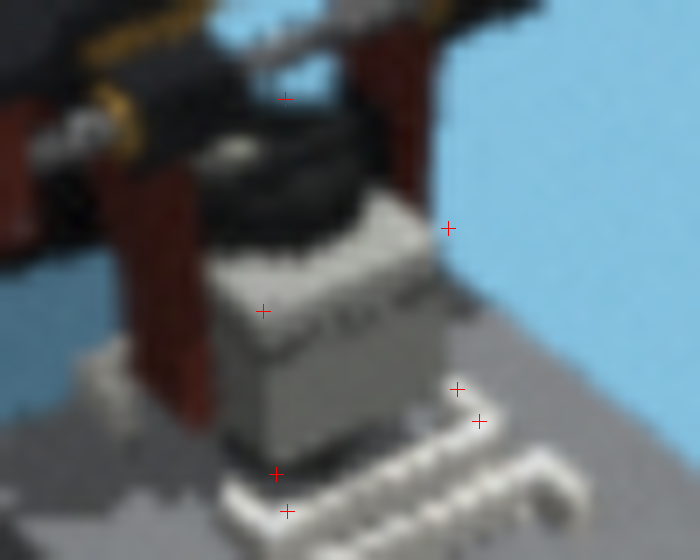

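Overlaid on the side view, the held unit sits about 0.8 px (~2 mm) to the −x side of the nest. I'll nudge it +1 mm in x, −0.5 mm in y, and lower with force checks.

```bash
cat >> h.py <<'E'
def lower(x,y,z0,z1,step=.003,lim=6):
    f0=r.sense()['contact_force'].copy()
    z=z0
    while z>z1+1e-6:
        z=max(z1,z-step); r.servo_line([x,y,z],speed=.05)
        s=r.sense(); d=s['contact_force']-f0
        if np.abs(d).max()>lim: print('contact z=%.4f'%z,d.round(1),s['torque'].round(2)); return z
    st('lowered'); return z
E
python3 - <<'E'
from h import *
x,y=NEST[1]+[.001,-.0005]
lower(x,y,.235,.217)
s=snap('side','s4'); cv2.imwrite('pics/s4.png',cv2.resize(s['frame'][165:215,255:320,::-1],None,fx=11,fy=11,interpolation=cv2.INTER_CUBIC))
E
```

```text
lowered t=14.5 tcp [0.5535 0.1292 0.2167] F [ 0.2  0.3 -1.6] T [-0.05  0.07 -0.04] op 0.0456 j6 3
```

View pics/s4.png

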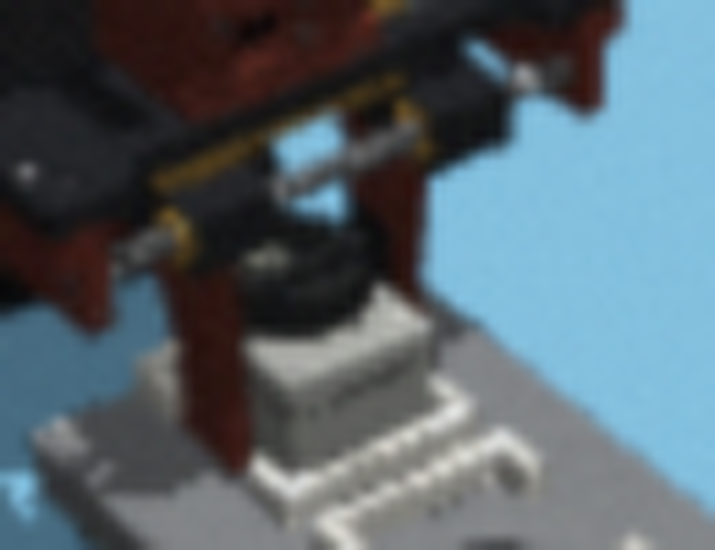

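```bash
cat >> h.py <<'E'
def cap(x,y,zu,op,psi=TH+90,sq=25,extra=25):
    """zu underside z"""
    z=zu+.042+.0018+.182
    down(x,y,z,speed=.1); r.grab(sq); s=st('capgrip'); t0=s['torque'][2]
    j=np.array(s['joints']); tot=0
    while tot<op+extra:
        d=20 if tot<op-15 else 6
        tot+=d; q=j.copy(); q[5]+=tot; r.move_joints(list(q)); s=r.sense(); T=s['torque'][2]-t0
        print(tot,'Tz %.3f'%T,end=' | ')
        if abs(T)>0.25: print('STOP'); break
    st('turned'); r.let_go()
E
python3 - <<'E'
from h import *
x,y=NEST[1]+[.001,-.0005]
z=lower(x,y,.217,.212,step=.001,lim=3); st('floor')
r.let_go()
cap(x,y,.0295,71)
down(x,y,.33,speed=.25)
E
```

```text
contact z=0.2150 [-3.7 -1.2  8.2] [-0.2   0.79  0.02]
floor t=15.1 tcp [0.5536 0.1292 0.2161] F [-3.1 -1.1  5.7] T [-0.2   0.79  0.02] op 0.0459 j6 3
capgrip t=17.2 tcp [0.5536 0.1292 0.2553] F [ 0.2  0.5 -0.1] T [-0.07 -0.01 -0.01] op 0.0393 j6 3
20 Tz 0.029 | 40 Tz -0.008 | 60 Tz 0.012 | 66 Tz -0.055 | 72 Tz -0.012 | 78 Tz 0.061 | 84 Tz 0.257 | STOP
turned t=19.5 tcp [0.5536 0.1298 0.2559] F [-0.2  4.9  2. ] T [0.99 0.14 0.25] op 0.0392 j6 86
```

```bash
python3 - <<'E'
from h import *
np.set_printoptions(precision=4,suppress=True)
at(.5,-.05,.40,TH+90)
s=snap('side','s5'); st()
for u in find_units(s,.045,(275,280,425,400)): print(u)
cv2.imwrite('pics/s5.png',cv2.resize(s['frame'][165:215,255:320,::-1],None,fx=11,fy=11,interpolation=cv2.INTER_CUBIC))
E
```

```text
t=22.4 tcp [ 0.5001 -0.0497  0.3993] F [0.3 0.9 0.2] T [-0.02  0.03 -0.02] op 0.0878 j6 -17
{'c': array([ 0.5103, -0.2988]), 'size': [41.99824905395508, 62.07925033569336], 'yaw': np.float32(-1.6561737), 'cap': array([ 0.5095, -0.3001]), 'bar': np.float64(139.7695023652305), 'px': (351.1781045751634, 300.9019607843137), 'n': 128}
{'c': array([ 0.5193, -0.4084]), 'size': [43.112083435058594, 58.97917175292969], 'yaw': np.float32(27.60942), 'cap': array([ 0.5186, -0.4092]), 'bar': np.float64(-146.13456339649858), 'px': (384.1171521035598, 334.59223300970876), 'n': 173}
```

View pics/s5.png

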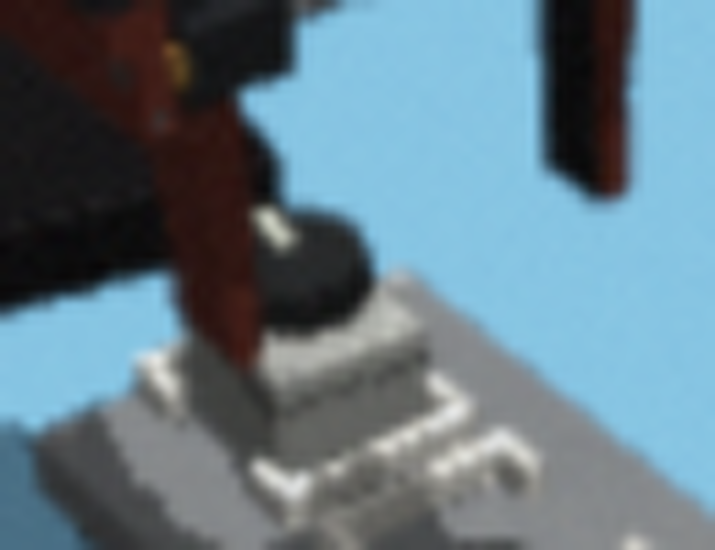

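```bash
python3 - <<'E'
from h import *
pick(.5194,-.4072,27.6)
x,y=NEST[2]+[.001,-.0005]
at(x,y,.33,TH+90); down(x,y,.238); st('hover')
s=snap('side','s6'); cv2.imwrite('pics/s6.png',cv2.resize(s['frame'][165:235,255:335,::-1],None,fx=8,fy=8,interpolation=cv2.INTER_CUBIC))
E
```

```text
centred t=25.2 tcp [ 0.5195 -0.4073  0.2015] F [-0.9  0.1  1.9] T [-0.04  0.07 -0.01] op 0.0601 j6 21
grip t=29.3 tcp [ 0.5194 -0.4072  0.189 ] F [ 0.6  1.  -0.2] T [-0.03 -0.06  0.02] op 0.0456 j6 -69
lift t=30.2 tcp [ 0.5193 -0.4071  0.328 ] F [-0.4  0.1 -1. ] T [ 0.01  0.04 -0.03] op 0.0458 j6 -69
hover t=32.8 tcp [0.5651 0.0424 0.239 ] F [-0.3  0.6 -0.7] T [-0.02  0.04  0.  ] op 0.0460 j6 -6
```

View pics/s6.png

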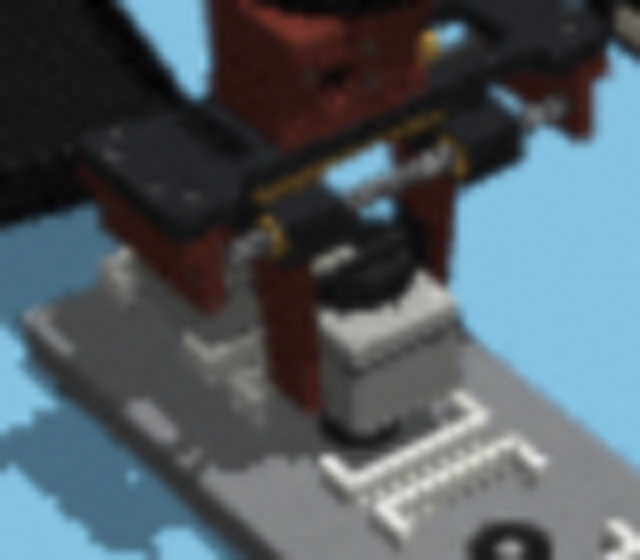

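The held unit sits squarely over nest 2's frame. Lowering and capping.

```bash
cat >> h.py <<'E'
def place_cap(n,op,corr=(.001,-.0005)):
    x,y=NEST[n]+np.array(corr)
    z=lower(x,y,.238,.2175,step=.004)
    if z>.2176: return False
    z=lower(x,y,.217,.213,step=.001,lim=3); r.let_go()
    cap(x,y,.0295,op); down(x,y,.33,speed=.25); return True
E
python3 - <<'E'
from h import *
np.set_printoptions(precision=4,suppress=True)
print(place_cap(2,97))
at(.5,-.05,.40,TH+90)
s=snap('side','s7'); st()
for u in find_units(s,.045,(275,280,425,400)): print(u)
E
```

```text
lowered t=34.3 tcp [0.5648 0.0425 0.2176] F [-0.5 -0.4 -1.2] T [-0.07  0.01  0.01] op 0.0460 j6 -6
contact z=0.2150 [-3.5  0.2  6.3] [-0.07  0.78  0.  ]
capgrip t=37.0 tcp [0.5648 0.0425 0.2553] F [ 1.  -0.1 -0.5] T [-0.05  0.03 -0.02] op 0.0390 j6 -6
20 Tz -0.014 | 40 Tz -0.000 | 60 Tz 0.030 | 80 Tz 0.004 | 100 Tz 0.071 | 106 Tz 0.329 | STOP
turned t=39.4 tcp [0.565  0.0429 0.2556] F [2.1 3.8 0.2] T [ 0.82 -0.25  0.31] op 0.0394 j6 99
True
 t=42.5 tcp [ 0.5001 -0.0499  0.3994] F [0.8 0.1 0. ] T [-0.05  0.07  0.01] op 0.0882 j6 -17
{'c': array([ 0.5103, -0.2988]), 'size': [41.99824905395508, 62.07925033569336], 'yaw': np.float32(-1.6561737), 'cap': array([ 0.5095, -0.3001]), 'bar': np.float64(139.7695023652305), 'px': (351.1781045751634, 300.9019607843137), 'n': 127}
```

```bash
python3 - <<'E'
from h import *
pick(.5104,-.2979,-2.)
x,y=NEST[3]+[.001,-.0005]
at(x,y,.33,TH+90); down(x,y,.238); st('hover')
s=snap('side','s8'); cv2.imwrite('pics/s8.png',cv2.resize(s['frame'][175:255,265:355,::-1],None,fx=7,fy=7,interpolation=cv2.INTER_CUBIC))
E
```

```text
centred t=45.0 tcp [ 0.5105 -0.298   0.2014] F [ 0.  -0.4  1.3] T [-0.02  0.15  0.02] op 0.0597 j6 58
grip t=49.2 tcp [ 0.5104 -0.2979  0.1891] F [ 0.6 -0.1 -0.4] T [-0.08  0.05  0.01] op 0.0459 j6 -32
lift t=50.0 tcp [ 0.5102 -0.2978  0.3281] F [-0.4 -0.2 -1.5] T [-0.06  0.07 -0.02] op 0.0460 j6 -32
hover t=52.0 tcp [ 0.576  -0.0447  0.239 ] F [ 0.7 -0.1 -2. ] T [-0.03  0.06 -0.03] op 0.0465 j6 -15
```

View pics/s8.png

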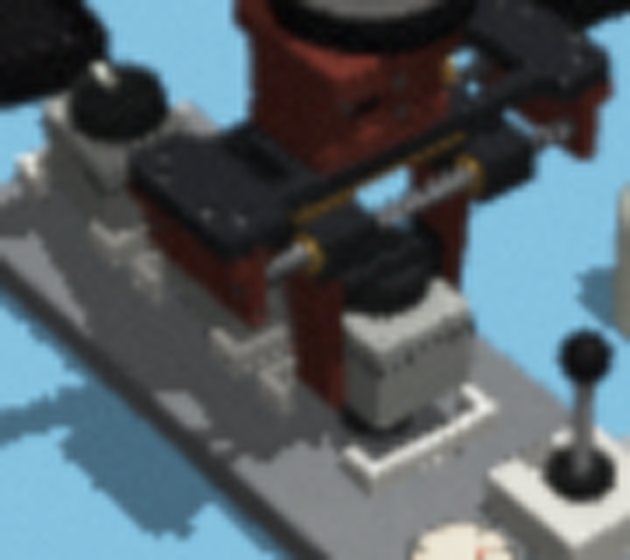

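Aligned over nest 3. I'll place and cap it, move the arm clear, check all three and locate the knob.

```bash
python3 - <<'E'
from h import *
np.set_printoptions(precision=4,suppress=True)
print(place_cap(3,53))
at(.40,-.33,.35,TH+90)
s=snap('side','s9'); t=snap('top','t9'); st()
cv2.imwrite('pics/s9.png',cv2.resize(s['frame'][165:275,255:375,::-1],None,fx=5.4,fy=5.4,interpolation=cv2.INTER_CUBIC))
cv2.imwrite('pics/t9.png',cv2.resize(t['frame'][165:240,255:390,::-1],None,fx=5.9,fy=5.9,interpolation=cv2.INTER_CUBIC))
E
```

```text
lowered t=53.5 tcp [ 0.5757 -0.0445  0.2176] F [-0.7  0.2 -1.7] T [-0.09  0.08  0.01] op 0.0457 j6 -15
contact z=0.2150 [-2.9  0.4  7.4] [ 0.02  0.79 -0.  ]
capgrip t=56.2 tcp [ 0.5757 -0.0445  0.2553] F [ 0.6  0.2 -0.2] T [-0.04 -0.01 -0.02] op 0.0396 j6 -15
20 Tz -0.021 | 40 Tz -0.054 | 46 Tz 0.056 | 52 Tz 0.051 | 58 Tz 0.261 | STOP
turned t=57.8 tcp [ 0.5758 -0.0441  0.2555] F [1.  3.2 0.2] T [0.53 0.01 0.24] op 0.0393 j6 43
True
 t=60.7 tcp [ 0.4005 -0.3295  0.3495] F [ 0.1 -1.2 -0.7] T [-0.    0.02  0.01] op 0.0878 j6 -50
```

View pics/s9.png

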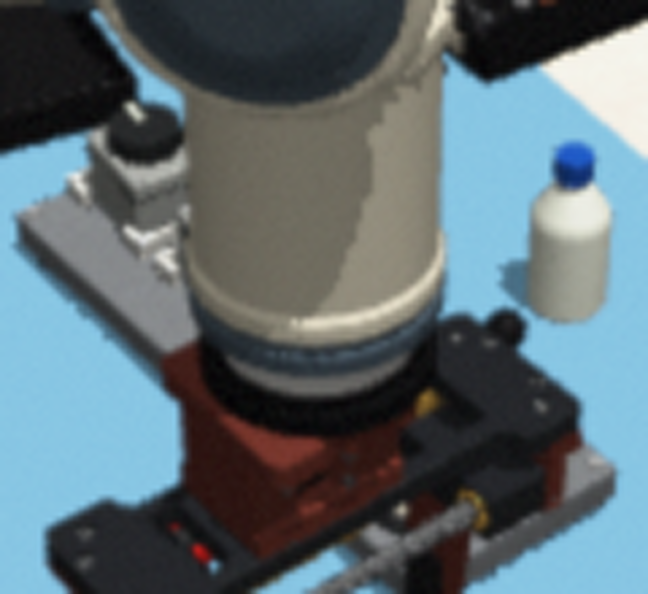

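View pics/t9.png

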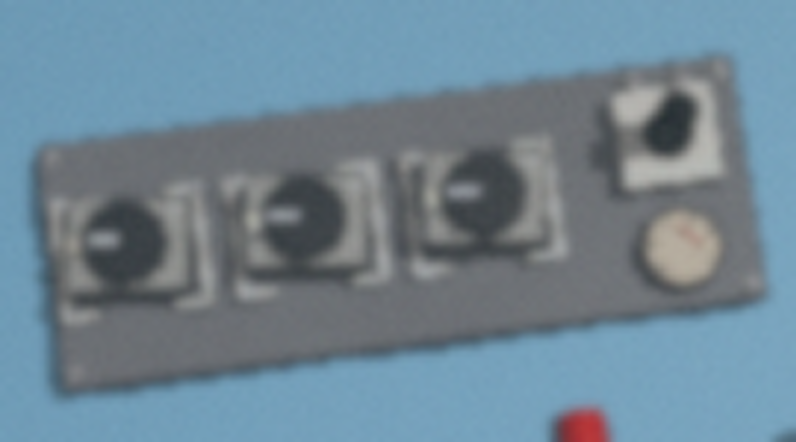

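All three units sit in their nests with bars pointing to their lugs (bars at crop (105,240), (285,215), (463,191)). The arm hides the side view, so I'll triangulate the knob from the first pictures: side about (348.7,225.8), top about (370.9,182.8).

```bash
python3 - <<'E'
from h import *
np.set_printoptions(precision=4,suppress=True)
s=load('side0');t=load('top0')
c=(s['frame'].max(2)<60).astype(np.uint8);k=np.zeros_like(c);k[218:235,340:358]=1
n,l,sta,ce=cv2.connectedComponentsWithStats(c*k); print(sta[1:],ce[1:])
i=1+np.argmax(sta[1:,4]); us=ce[i]
ut=np.array([684/5.9+255-.4,105/5.9+165-.4])
im=cv2.resize(t['frame'][175:200,355:385,::-1],None,fx=20,fy=20,interpolation=cv2.INTER_CUBIC); cv2.imwrite('pics/kn.png',im)
for z in (.09,.095,.10,.105,.11): print(z,ray(s,*us,z)[:2],ray(t,*ut,z)[:2])
n3=NEST[3]; a=np.radians(TH); print('expected line pt',n3+.096*np.array([np.sin(a),-np.cos(a)]))
E
```

```text
[[346 223   6   7  34]] [[348.2647 226.    ]]
0.09 [ 0.6223 -0.1173] [ 0.616  -0.1393]
0.095 [ 0.6189 -0.122 ] [ 0.615  -0.1388]
0.1 [ 0.6156 -0.1267] [ 0.614  -0.1383]
0.105 [ 0.6123 -0.1314] [ 0.613  -0.1378]
0.11 [ 0.609  -0.1361] [ 0.6121 -0.1373]
expected line pt [ 0.5867 -0.1392]
```

View pics/kn.png

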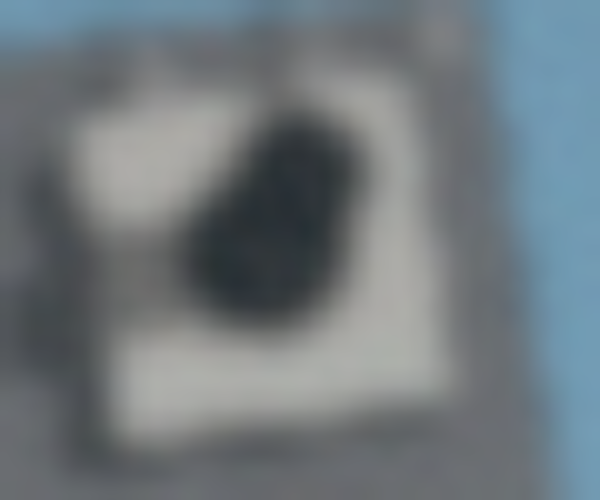

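```bash
python3 - <<'E'
from h import *
np.set_printoptions(precision=4,suppress=True)
s=load('side0');t=load('top0')
im=cv2.resize(s['frame'][215:275,325:375,::-1],None,fx=10,fy=10,interpolation=cv2.INTER_CUBIC)
for z in(.098,.105,.112):
    for dz,col in((0,(0,0,255)),(-.047,(0,255,0))):
        p=proj(s,np.array([.6135-.0016,-.1364-.0027,z+dz])); q=((p-[325,215]+.5)*10).astype(int); print(z,dz,p,q); cv2.drawMarker(im,q.tolist(),col,cv2.MARKER_CROSS,12,1)
cv2.imwrite('pics/kn2.png',im)
# block top corners ray
E
```

```text
0.098 0 [349.7405 229.8442] [252 153]
0.098 -0.047 [349.1317 243.4215] [246 289]
0.105 0 [349.8339 227.7606] [253 132]
0.105 -0.047 [349.2203 241.4437] [247 269]
0.112 0 [349.9281 225.6604] [254 111]
0.112 -0.047 [349.3097 239.4507] [248 249]
```

View pics/kn2.png

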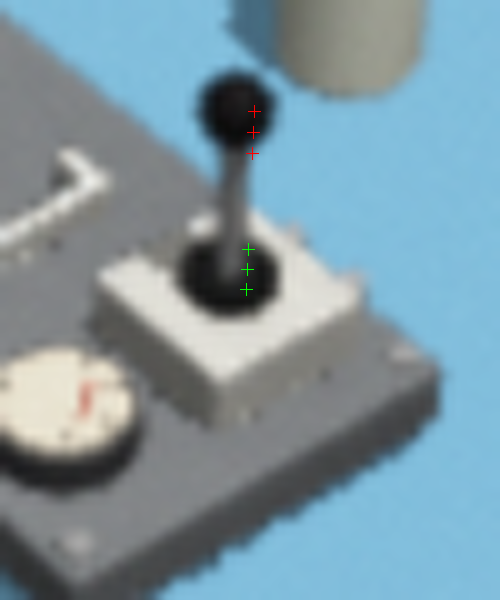

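Both views put the knob at about (0.610, −0.136), with z around 0.11. That xy fits the 96 mm offset from nest 3. The text implies a z nearer 0.10, so I'll grip at 0.107 with jaws across x, where the pads cover either height. The knob starts centred, so displacement sets the tilt: 25.5 mm gives about 0.44 rad.

```bash
python3 - <<'E'
from h import *
x,y,z=.6105,-.1365,.107+.163
at(x,y,.34,TH+90); down(x,y,z,speed=.1); r.grab(20); s=st('knob')
if .012<s['opening']<.024:
    a=np.radians(TH); ey=np.array([-np.sin(a),np.cos(a)])
    f0=s['contact_force'][:2].copy()
    def tilt(g,sp=.06):
        p=np.array([x,y])+ -ey*.06*np.sin(g); r.servo_line([p[0],p[1],z-.06*(1-np.cos(g))],speed=sp)
        s=r.sense(); print('tilt',g,'t=%.1f'%s['clock'],'Fey %.1f'%((s['contact_force'][:2]-f0)@ey),'op %.4f'%s['opening'])
    tilt(.22); tilt(.44)
    snap('side','k1')
    for i in range(4): r.wait(.6); s=r.sense(); print('Fey %.1f'%((s['contact_force'][:2]-f0)@ey),'op %.4f'%s['opening'])
    tilt(.22); tilt(0); r.wait(.5)
E
```

```text
knob t=63.7 tcp [ 0.6101 -0.1366  0.2699] F [-4.7 -0.2  2.8] T [-0.08  0.82  0.01] op 0.0185 j6 -23
tilt 0.22 t=64.1 Fey 1.6 op 0.0185
tilt 0.44 t=64.4 Fey 1.7 op 0.0186
Fey 2.0 op 0.0191
Fey 1.7 op 0.0186
Fey 2.4 op 0.0189
Fey 2.3 op 0.0181
tilt 0.22 t=67.2 Fey 0.6 op 0.0187
tilt 0 t=67.6 Fey -1.8 op 0.0187
```

```bash
python3 - <<'E'
from h import *
s=load('k1'); cv2.imwrite('pics/k1c.png',cv2.resize(s['frame'][195:275,305:385,::-1],None,fx=7,fy=7,interpolation=cv2.INTER_CUBIC))
s=snap('side','k2'); cv2.imwrite('pics/k2c.png',cv2.resize(s['frame'][195:275,305:385,::-1],None,fx=7,fy=7,interpolation=cv2.INTER_CUBIC))
E
```

```text
(no output)
```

View pics/k1c.png

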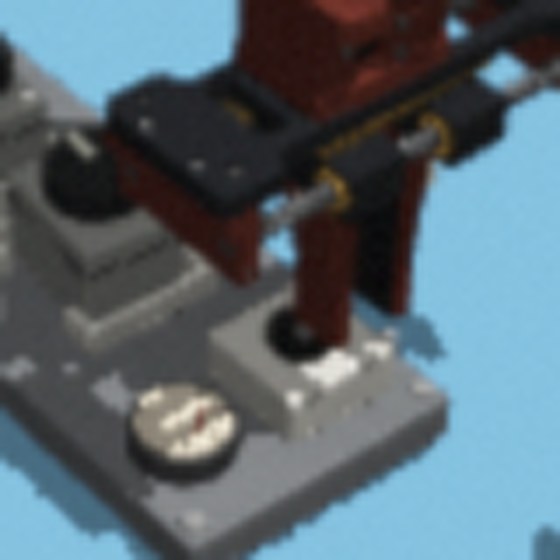

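View pics/k2c.png

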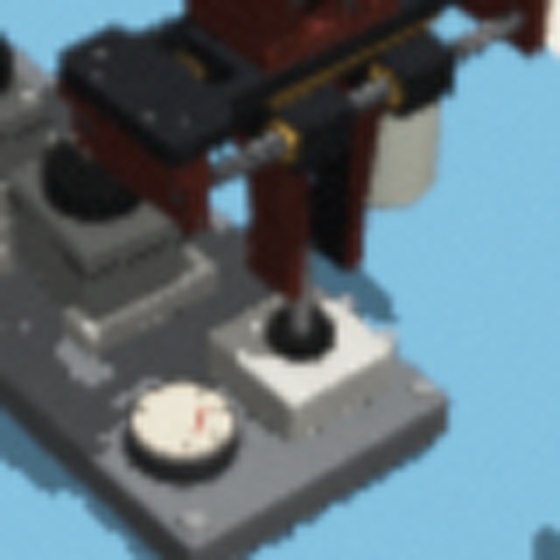

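The hold force was 2 N rather than the ~4.4 N I expected, so I can't be sure the tilt passed 0.35. I'll release, let it centre, regrip more firmly and repeat the draw with a longer stroke. An extra draw does no harm at this point.

```bash
cat >> h.py <<'E'
KX,KY,KZ=.6105,-.1365,.107+.163
_a=np.radians(TH); EY=np.array([-np.sin(_a),np.cos(_a)])
def tilt(g,f0,sp=.06):
    p=np.array([KX,KY])-EY*.06*np.sin(g); r.servo_line([p[0],p[1],KZ-.06*(1-np.cos(g))],speed=sp)
    s=r.sense(); print('tilt',g,'t=%.1f'%s['clock'],'Fey %.1f Fz %.1f Tx %.2f'%((s['contact_force'][:2]-f0)@EY,s['contact_force'][2],s['torque'][0]),'op %.4f'%s['opening'])
E
python3 - <<'E'
from h import *
f=[]
r.let_go(); r.wait(.3)
for i in range(3): f.append(r.sense()['contact_force'][:2]); r.wait(.05)
f0=np.mean(f,0); print('free',f0, (r.sense()['contact_force'][:2]-f0)@EY)
r.grab(45); r.wait(.2); st('grab')
for g in (.16,.32,.48): tilt(g,f0)
snap('side','k3'); snap('top','k3t')
v=[]
for i in range(8): r.wait(.2); s=r.sense(); v.append(((s['contact_force'][:2]-f0)@EY).round(1))
print(v); st()
E
python3 - <<'E'
from h import *
s=load('k3'); cv2.imwrite('pics/k3c.png',cv2.resize(s['frame'][205:265,325:385,::-1],None,fx=10,fy=10,interpolation=cv2.INTER_CUBIC))
E
```

```text
free [ 0.39939553 -0.49547913] 0.48788416041552646
grab t=71.0 tcp [ 0.6101 -0.1367  0.27  ] F [-5.3 -1.2  2.9] T [-0.19  0.94 -0.02] op 0.0179 j6 -23
tilt 0.16 t=71.4 Fey 3.1 Fz 2.9 Tx 0.32 op 0.0180
tilt 0.32 t=71.7 Fey 3.2 Fz 3.9 Tx 0.41 op 0.0181
tilt 0.48 t=72.0 Fey 3.3 Fz 4.4 Tx 0.46 op 0.0179
[np.float64(3.9), np.float64(3.8), np.float64(3.2), np.float64(4.1), np.float64(3.9), np.float64(3.2), np.float64(3.7), np.float64(3.1)]
 t=73.7 tcp [ 0.6135 -0.1635  0.2639] F [-8.1  1.6  5.7] T [0.4  1.21 0.14] op 0.0177 j6 -25
```

View pics/k3c.png

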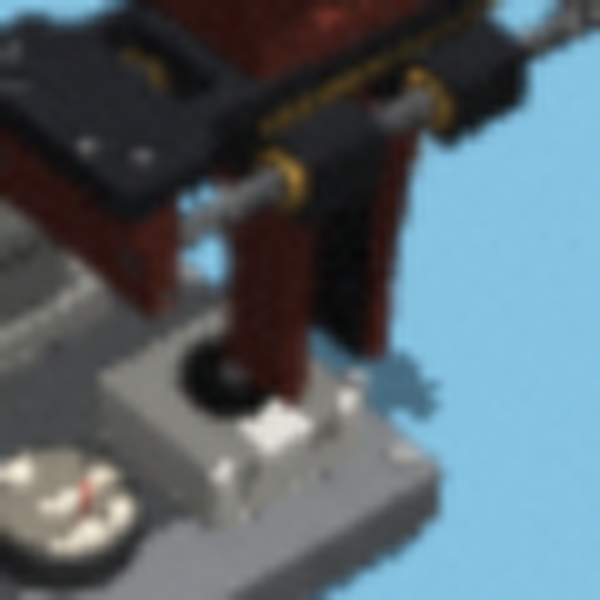

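The force rose to about 3 N by 0.16 rad and stayed flat, and it reversed on the way back. That looks like the knob slipping in the pads, so gripping isn't trustworthy. I'll push the knob with the closed fingers to its stop instead, stepping by force.

```bash
cat >> h.py <<'E'
def pushknob(sgn,start,ztip,end=.05,flim=8.0,step=.0015,x0=None):
    """sgn=+1 push along -EY (draw) from the nest side ; start: offset of finger axis from knob"""
    z=ztip+.182; d=start
    def pos(d): p=np.array([KX,KY])+EY*sgn*d; return [p[0],p[1],z]
    s=r.sense(); f0=s['contact_force'][:2].copy(); log=[]
    while d>start-end:
        d-=step; r.servo_line(pos(d),speed=.05)
        F=sgn*((r.sense()['contact_force'][:2]-f0)@EY); log.append((round(d*1000,1),round(float(F),1)))
        if F>flim: break
    print(log); return d
E
python3 - <<'E'
from h import *
f0=np.array([.4,-.5]); tilt(.2,f0); tilt(0,f0); r.let_go(); r.wait(.2)
down(KX,KY,.36,speed=.2); r.grab(10); st()
p=np.array([KX,KY])+EY*.030
at(p[0],p[1],.34,TH+90); down(p[0],p[1],.092+.182)
st('in'); s=snap('side','p1'); cv2.imwrite('pics/p1c.png',cv2.resize(s['frame'][195:275,305:385,::-1],None,fx=7,fy=7,interpolation=cv2.INTER_CUBIC))
E
```

```text
tilt 0.2 t=74.1 Fey 0.9 Fz -1.4 Tx -0.34 op 0.0177
tilt 0 t=74.5 Fey -1.9 Fz -3.4 Tx -0.62 op 0.0180
 t=77.7 tcp [ 0.6105 -0.1365  0.36  ] F [-0.6  0.   0. ] T [-0.06  0.04 -0.05] op 0.0003 j6 -23
in t=78.7 tcp [ 0.6069 -0.107   0.2749] F [ 0.7 -0.4  0.2] T [-0.11  0.11 -0.  ] op 0.0002 j6 -20
```

View pics/p1c.png

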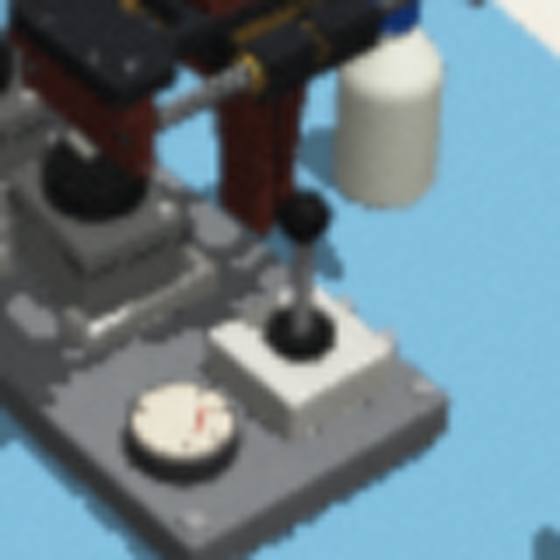

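The lever is upright at crop (303,215) and the closed fingers are beside it on the nest side, about 30 mm away. Pushing now.

```bash
python3 - <<'E'
from h import *
d=pushknob(1,.030,.092,end=.055)
st('at'); s=snap('side','p2'); cv2.imwrite('pics/p2c.png',cv2.resize(s['frame'][195:275,305:385,::-1],None,fx=7,fy=7,interpolation=cv2.INTER_CUBIC))
E
```

```text
[(28.5, 1.3), (27.0, 0.1), (25.5, 0.6), (24.0, -0.1), (22.5, 0.0), (21.0, 0.2), (19.5, 1.0), (18.0, 1.1), (16.5, 1.7), (15.0, 1.6), (13.5, 1.8), (12.0, 1.5), (10.5, 1.5), (9.0, 3.6), (7.5, 2.5), (6.0, 3.1), (4.5, 4.0), (3.0, 4.2), (1.5, 4.5), (-0.0, 5.4), (-1.5, 5.4), (-3.0, 5.6), (-4.5, 5.4), (-6.0, 7.4), (-7.5, 7.8), (-9.0, 10.4)]
at t=85.3 tcp [ 0.6115 -0.1442  0.2736] F [-2.2  9.7 -4.5] T [ 1.64  0.43 -0.04] op 0.0005 j6 -24
```

View pics/p2c.png

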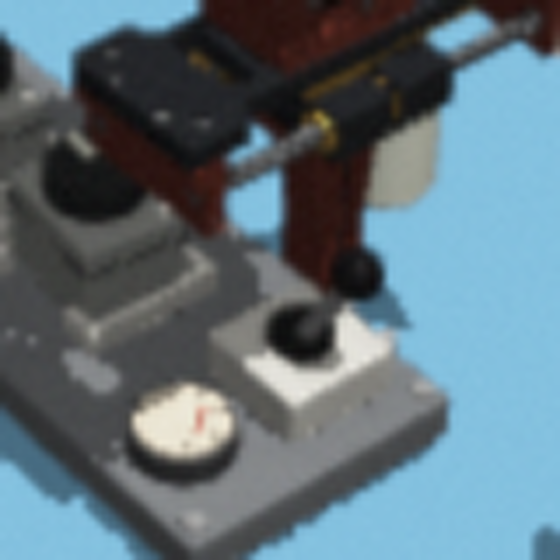

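The knob has moved from (303,215) to (355,272), about 29 mm, with force up to 10 N, so the lever is at its stop. I'll hold, return, then vent from the other side.

```bash
python3 - <<'E'
from h import *
r.wait(2.0); st('held')
p=np.array([KX,KY])+EY*.032
down(p[0],p[1],.092+.182,speed=.08); r.wait(.4)
s=snap('side','p3')
down(p[0],p[1],.33,speed=.2)
p=np.array([KX,KY])-EY*.034
at(p[0],p[1],.33,TH+90); down(p[0],p[1],.092+.182)
d=pushknob(-1,.030,.092,end=.055,step=.002)
st('vent'); s=snap('side','p4')
r.wait(1.2)
cv2.imwrite('pics/p4c.png',np.hstack([cv2.resize(load(n)['frame'][205:265,325:385,::-1],None,fx=6,fy=6,interpolation=cv2.INTER_CUBIC) for n in('p3','p4')]))
E
```

```text
held t=87.3 tcp [ 0.6115 -0.1442  0.2736] F [-3.   9.5 -3.5] T [ 1.59  0.47 -0.  ] op 0.0007 j6 -24
[(28.0, -0.1), (26.0, -0.3), (24.0, -1.3), (22.0, 0.5), (20.0, -0.2), (18.0, -0.8), (16.0, -0.4), (14.0, -0.2), (12.0, 0.8), (10.0, 0.9), (8.0, 0.8), (6.0, 2.0), (4.0, 1.3), (2.0, 2.2), (-0.0, 2.8), (-2.0, 3.8), (-4.0, 4.4), (-6.0, 5.8), (-8.0, 6.1), (-10.0, 6.3), (-12.0, 11.2)]
vent t=95.1 tcp [ 0.6089 -0.1264  0.2738] F [  1.3 -11.9  -4.8] T [-2.18 -0.26 -0.01] op 0.0008 j6 -22
```

View pics/p4c.png

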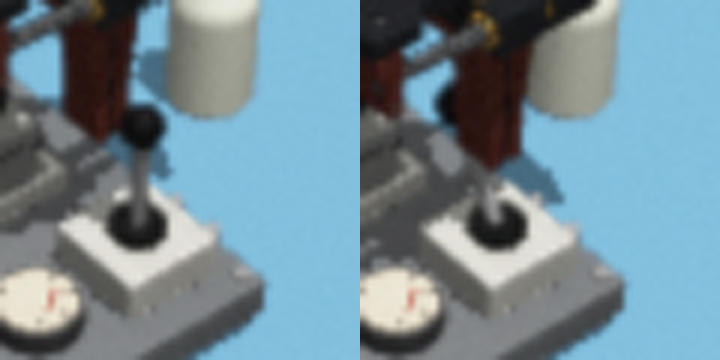

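Upright at centre on the left, over towards the nests on the right. I'll return the lever, clear the arm, check the result and measure the tray.

```bash
python3 - <<'E'
from h import *
np.set_printoptions(precision=4,suppress=True)
p=np.array([KX,KY])-EY*.034
down(p[0],p[1],.092+.182,speed=.08); r.wait(.4)
down(p[0],p[1],.36,speed=.2); r.let_go()
at(.40,-.33,.38,TH+90)
t=snap('top','t10'); s=snap('side','s10'); st()
cv2.imwrite('pics/t10.png',cv2.resize(t['frame'][165:290,160:390,::-1],None,fx=3.4,fy=3.4,interpolation=cv2.INTER_CUBIC))
for n,f,box in(('t10',t,(160,175,250,295)),('side0',load('side0'),(175,145,290,215))):
    m=(f['frame'].max(2)<70).astype(np.uint8);k=np.zeros_like(m);k[box[1]:box[3],box[0]:box[2]]=1
    n_,l,sta,ce=cv2.connectedComponentsWithStats(m*k);i=1+np.argmax(sta[1:,4])
    for z in(.0,.03):
        P=np.array([ray(f,q[1],q[0],z)[:2] for q in np.argwhere(l==i)]); rc=cv2.minAreaRect((P*1000).astype(np.float32)); print(n,z,sta[i],rc)
E
```

```text
t=100.6 tcp [ 0.4011 -0.3294  0.3797] F [-0.1 -0.3 -0.6] T [-0.03  0.14 -0.06] op 0.0876 j6 -50
t10 0.0 [ 170  189   69   94 5315] ((479.9033203125, 352.19720458984375), (178.0553741455078, 269.9908447265625), 84.9025650024414)
t10 0.03 [ 170  189   69   94 5315] ((477.2626037597656, 344.5675048828125), (174.28988647460938, 264.2811279296875), 84.9025650024414)
side0 0.0 [ 187  155   93   54 3015] ((484.8001708984375, 367.4928283691406), (212.48724365234375, 280.1148681640625), 84.7537841796875)
side0 0.03 [ 187  155   93   54 3015] ((471.9239501953125, 324.81689453125), (204.82846069335938, 270.0184020996094), 84.75370788574219)
```

View pics/t10.png

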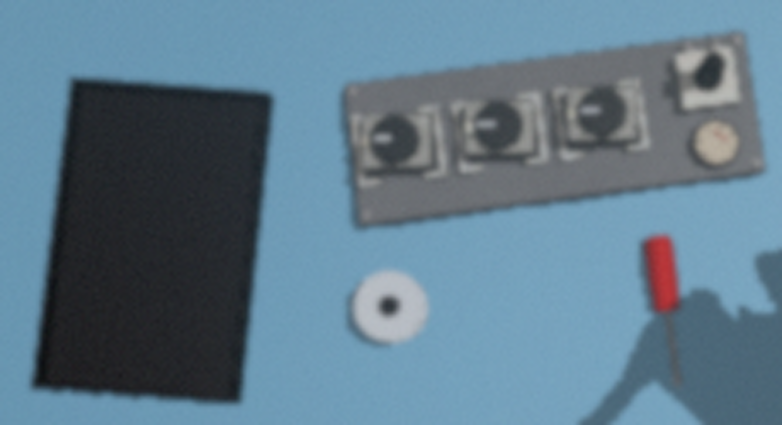

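Lever upright, all units still nested, bystanders in place. Tray centre is about (0.477, 0.345), yaw about −5.5°, outer size 270×175 as expected. I'll unload with the jaws along the tray's y, in three slots 82 mm apart.

```bash
cat >> h.py <<'E'
TC=np.array([.477,.345]); TYAW=-5.5
def totray(n,off):
    x,y=NEST[n]+np.array([.001,-.0005])
    at(x,y,.32,TH+90); down(x,y,.216,speed=.12); r.grab(30); s=st('grip')
    if not .043<s['opening']<.049: return False
    down(x,y,.33,speed=.15); s=st('lift')
    a=np.radians(TYAW); p=TC+off*np.array([np.cos(a),np.sin(a)])
    at(p[0],p[1],.33,TYAW+180); s=st('over')
    if not .043<s['opening']<.049: print('LOST?'); return False
    down(p[0],p[1],.203,speed=.15)
    z=lower(p[0],p[1],.203,.186,step=.0015,lim=3); r.let_go(); down(p[0],p[1],.30,speed=.2); st('done'); return z
E
python3 - <<'E'
from h import *
print(totray(1,.082))
s=snap('side','s11'); t=snap('top','t11')
E
```

```text
grip t=104.1 tcp [0.5537 0.1293 0.2161] F [ 0.7  1.1 -0.3] T [ 0.05 -0.12 -0.07] op 0.0472 j6 3
lift t=105.0 tcp [0.5534 0.1291 0.3283] F [-0.6 -0.2 -2.6] T [-0.1   0.08  0.01] op 0.0472 j6 3
over t=106.0 tcp [0.5587 0.3366 0.3291] F [ 0.9 -0.1 -1.6] T [-0.01 -0.02 -0.03] op 0.0467 j6 -56
contact z=0.1895 [-0.8  0.   3.6] [ 0.1   0.18 -0.01]
done t=110.7 tcp [0.5585 0.3371 0.2987] F [-0.1  0.5 -1. ] T [ 0.02 -0.05  0.02] op 0.0877 j6 -56
0.1895
```

```bash
python3 - <<'E'
from h import *
ok=totray(2,0.0); print(ok)
if ok: print(totray(3,-.082))
at(.45,.05,.42,TH+90)
s=snap('side','s12'); t=snap('top','t12'); st()
cv2.imwrite('pics/s12.png',s['frame'][:,:,::-1]); cv2.imwrite('pics/s12c.png',cv2.resize(s['frame'][130:220,170:300,::-1],None,fx=6,fy=6,interpolation=cv2.INTER_CUBIC))
cv2.imwrite('pics/t12c.png',cv2.resize(t['frame'][180:290,160:255,::-1],None,fx=5.4,fy=5.4,interpolation=cv2.INTER_CUBIC))
E
```

```text
grip t=113.7 tcp [0.5649 0.0426 0.2161] F [1.6 1.  0.2] T [-0.09 -0.1   0.03] op 0.0475 j6 -6
lift t=114.6 tcp [0.5646 0.0425 0.3284] F [-0.3 -0.2 -1.9] T [-0.07  0.07 -0.  ] op 0.0476 j6 -6
over t=115.8 tcp [0.4774 0.3443 0.3296] F [ 0.4 -0.2 -2.3] T [-0.   -0.    0.04] op 0.0473 j6 -52
contact z=0.1895 [-0.2  0.4  3.1] [ 0.14  0.11 -0.03]
done t=120.5 tcp [0.4768 0.3449 0.2988] F [ 0.6 -0.6 -0.2] T [ 0.02 -0.01 -0.01] op 0.0878 j6 -52
0.1895
grip t=123.7 tcp [ 0.5758 -0.0445  0.2161] F [0.6 0.1 0.5] T [-0.01 -0.02  0.04] op 0.0476 j6 -15
lift t=124.6 tcp [ 0.5755 -0.0445  0.3284] F [-0.5 -0.3 -2.2] T [-0.03  0.07  0.03] op 0.0474 j6 -15
over t=126.2 tcp [0.396  0.3523 0.3299] F [ 0.2  0.9 -1.5] T [ 0.02 -0.01 -0.01] op 0.0477 j6 -46
contact z=0.1880 [-2.7 -2.7 11. ] [-0.35  0.79 -0.01]
done t=131.2 tcp [0.3952 0.3527 0.2988] F [-0.2 -0.  -2.2] T [ 0.04 -0.05 -0.05] op 0.0875 j6 -46
0.188
 t=132.6 tcp [0.4501 0.0509 0.419 ] F [ 0.2 -0.5  0.7] T [-0.01  0.02 -0.  ] op 0.0880 j6 -5
```

View pics/s12c.png

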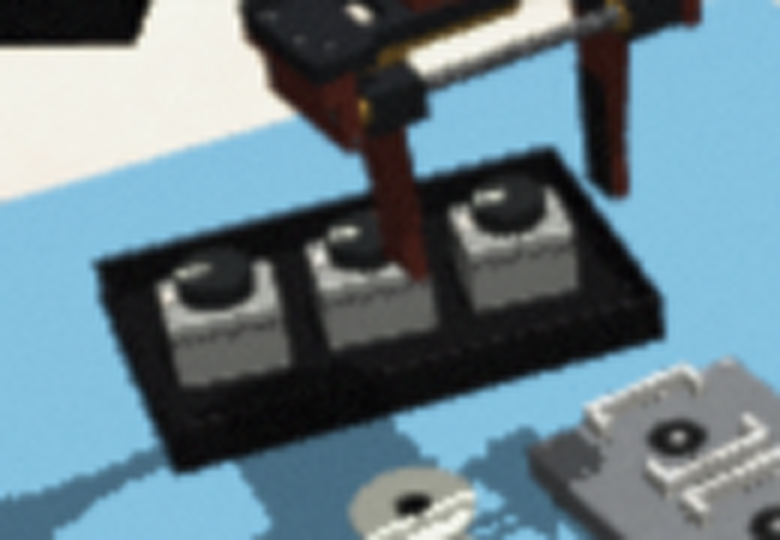

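View pics/t12c.png

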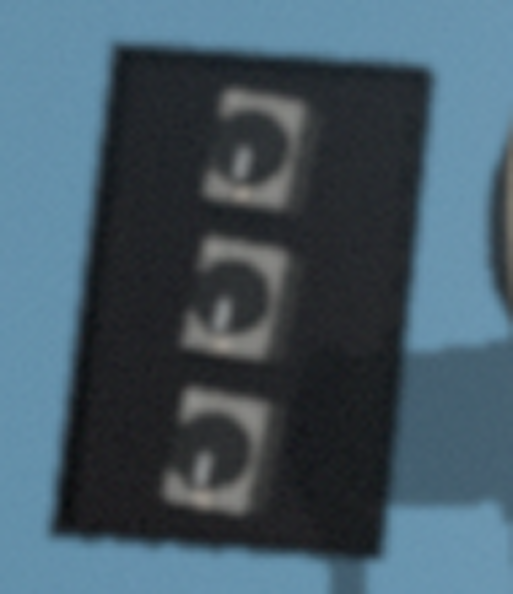

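View pics/s12.png

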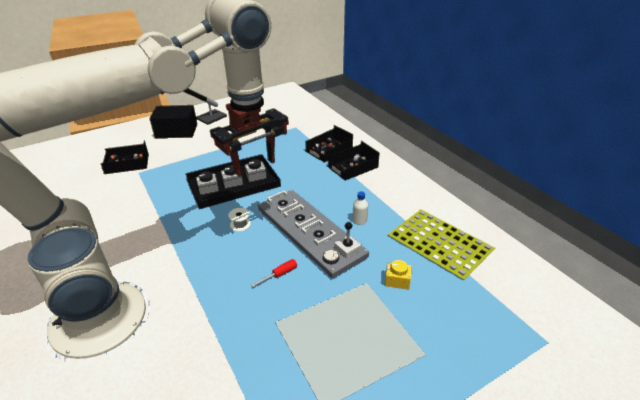

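All three stand upright in the tray with their bars towards the lugs. I'll move the arm clear for an unobstructed numeric check of caps and positions.

```bash
python3 - <<'E'
from h import *
np.set_printoptions(precision=4,suppress=True)
at(.45,-.25,.42,TH+90)
s=snap('side','s13'); st()
fl=.0035; a=np.radians(TYAW); R=np.array([[np.cos(a),np.sin(a)],[-np.sin(a),np.cos(a)]])
fr=s['frame'].copy()
# white bar pixels & housing
g=s['frame'].astype(int)
m=((g.min(2)>140)).astype(np.uint8);k=np.zeros_like(m);k[155:197,190:272]=1;m*=k
n,l,sta,ce=cv2.connectedComponentsWithStats(m)
print('comps',[(sta[i].tolist()) for i in range(1,n) if sta[i][4]>10])
for i in range(1,n):
    if sta[i][4]<40: continue
    P=np.array([ray(s,q[1],q[0],fl+.042)[:2] for q in np.argwhere(l==i)])
    rc=cv2.minAreaRect((P*1000).astype(np.float32)); print(rc,'tray frame',R@(np.array(rc[0])/1000-TC))
cv2.imwrite('pics/s13c.png',cv2.resize(fr[152:198,185:275,::-1],None,fx=8.8,fy=8.8,interpolation=cv2.INTER_CUBIC))
cv2.imwrite('pics/s13d.png',cv2.resize(fr[215:275,305:385,::-1],None,fx=5,fy=5,interpolation=cv2.INTER_CUBIC))
E
```

```text
t=133.8 tcp [ 0.4504 -0.2488  0.4202] F [ 0.2 -0.2 -0.3] T [-0.02  0.05  0.02] op 0.0878 j6 -40
comps [[190, 155, 13, 4, 31], [257, 163, 8, 7, 22], [246, 165, 10, 7, 25], [233, 168, 8, 8, 25], [222, 171, 9, 7, 24], [210, 174, 6, 8, 25], [197, 177, 12, 8, 30]]
```

View pics/s13c.png

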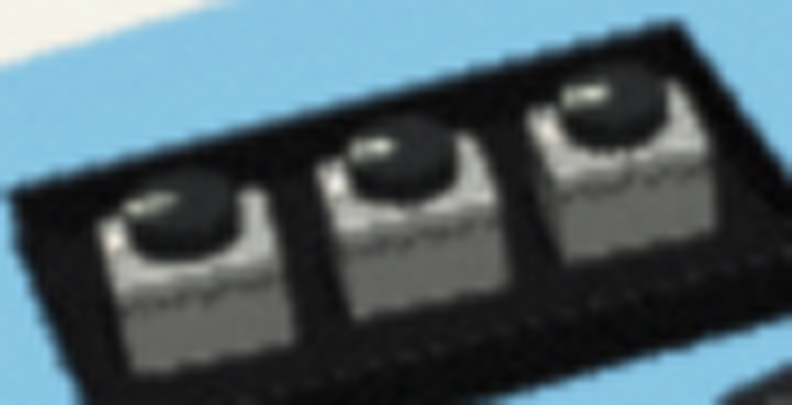

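View pics/s13d.png

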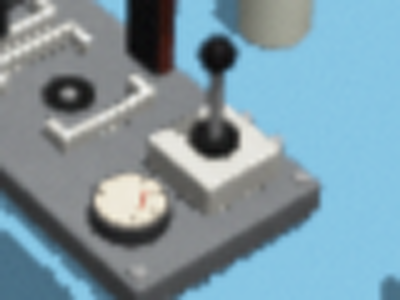

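The bars run parallel to the housings' long edges and point at the lugs, the units are upright on the tray floor, and the lever stands centred. Handing in.

```bash
python3 -c "
from h import *
r.wait(.5); st(); print(r.hand_in())"
```

```text
t=134.3 tcp [ 0.45   -0.2499  0.42  ] F [ 0.2 -0.8 -0.6] T [-0.02  0.06  0.01] op 0.0877 j6 -40
the job is handed in; nothing more can be done
None
```

All three sensor units were loaded into the nests, capped home, put through draw and vent, and stood in the black tray. The job was handed in at 134 s of the 210 s allowed.

**Last checks:**
- All three units are upright on the tray floor.
- Each cap's bar points at its lug, parallel to the housing edge within what a picture can show (a few degrees). Each cap also ended against a clear stop torque of about 0.25–0.3 N m.
- The lever is upright, and in the last overview the spool, screwdriver and rinse bottle are where they started. The gripper is clear of everything.

**What failed or disagreed:**
- **First two draws:** I gripped the knob, and the force stayed flat at about 2–3 N, so it probably slipped and the lever may not have passed 0.35 rad. I then pushed the knob to its stops with closed fingers, holding about 2 s for draw and about 1.2 s for vent. Pictures confirmed the lever was over both times.
- **Knob height:** the cameras put the knob about 13 mm higher than the text suggests.
- **Camera agreement:** the two views differed by 3–5 mm, so I used their average.
- **Last numeric check:** my final attempt to measure unit positions in the tray found no usable shapes. The tray positions therefore rest on the commanded placements (0 and ±82 mm along the tray's centre line) and the pictures.

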